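Clear a jammed glass blank from a feed chute

TASK

The sled with the red glass block has run too far down the feed chute and is jammed under the two blue keepers at its foot. Nudge it backward up the chute until it is wholly clear of the keepers and rests on the open bed, then lift it off the bed and set it down gently on the pale grey loading plate: level, glass up, lengthwise between the two brass strips and not overhanging the plate, then let go. Leave the green blank and everything else on the bench where it stands, and do not drop the red one.

Things in the scene. Friction and masses are not known exactly. Their poses are not given: they have to be found in the camera images.
- chute: Feed chute, fixed (placed anew each run). Origin: centre of the underside of its level steel foot plate, 300 x 150 x 10 mm, on the bench; x horizontal towards the uphill end, z up. Its bed rises along x at 28 degrees.
- bed: The chute's inclined bed, 290 mm long. Origin on its surface at the lower end, centre line (chute frame: x -135, z +45 mm); x uphill along the bed, y across, z square off it. Kerb 12 mm high across each end (10 mm thick, outside x 0..290). Side rails 10 mm high, 102 mm apart inside, 116 outside. Brown grippy liner (friction 0.75 to 1.15): a sled stays where it is left.
- keeper_end (a point): Point on the bed's surface 118 mm uphill of the bed's origin, bed axes: the keepers' uphill end. The two blue keepers run from here to the bed's foot, 16 to 52 mm above the bed, 30 to 58 mm either side of the centre line. They overhang the sled's foot so it cannot be lifted; between them is a 60 mm slot open above and at its lower end. Uphill of here the bed is open.
- sled: Jammed part: aluminium foot 120 x 96 x 12 mm with a red glass block 100 long x 42 wide x 38 mm high centred on it (50 mm high in all), one rigid part, 0.35 to 0.65 kg. Origin: centre of underside; x lengthwise, y across, z up. Starts on the bed, x uphill, origin 62 mm up the bed. Clear of the keepers when its origin is over 179 mm up; the head kerb stops it at 230 mm.
- push_face (a point): Point on the sled: middle of the glass block's downhill end face, 50 mm from the sled's origin along -x and 31 mm above its underside; sled axes. Pushing here up along the bed takes about 4 to 15 N. At the start it is 12 mm uphill of the bed's lower end.
- plate: Pale grey loading plate, fixed to the bench, 180 (x) x 150 (y) x 14 mm high, with a brass strip 6 mm high and 9 mm wide along each long side; 124 mm clear between the strips. Origin: centre of the underside; x along the strips.
- plate_top (a point): Centre of the plate's upper surface, 14 mm above the bench, same axes as the plate: the sled's underside is set down here.
- spare: A like sled, 120 x 96 x 50 mm, with a green glass block, loose on the bench; leave alone. Origin: centre of its underside.
- rod_tray: Steel tray of coloured glass rods, 250 x 130 x 30 mm, loose, leave alone. Origin: centre of underside.
- rod_jar: White ceramic cup, 84 mm across, 100 mm high, loose, leave alone. Origin: centre of underside.
- paddle: Graphite paddle with wooden handle, 200 mm long, 60 mm wide, 24 mm high, loose, leave alone. Origin: under its middle.
- pliers: Pliers with orange grips, 185 mm long, 12 mm high, loose, leave alone. Origin: under its middle.
- cleaner: Bottle, 60 mm across, 150 mm high, loose, leave alone. Origin: centre of underside.
There are look-alikes about, which are no part of the job. What is shaped like the sled but brown or purple is not meant.

How it is judged:
On the way, in this order (a step that is already met when the one before it is completed fails the run):
1. the red sled lies on the open bed, wholly uphill of the keepers (x of sled in the frame of bed between 0.179 and 0.24 m and z of sled in the frame of bed below 0.01 m and y of sled in the frame of bed between -0.02 and 0.02 m), for 0.2 s.
2. the red sled has been lifted off the bed by the fingers (z of sled in the frame of bed above 0.035 m and contact force between the fingers and sled above 1 N and contact force between sled and bed below 0.1 N), for 0.1 s.
At the end, for the whole second after the job is handed in: The red sled stands level (within 0.05 rad), glass up, released and at rest on the loading plate (underside within 4 mm of its surface), within 32 mm of its centre along the strips, within 17 mm across, and lengthwise within 0.3 rad (x of sled in the frame of plate_top between -0.032 and 0.032 m and y of sled in the frame of plate_top between -0.017 and 0.017 m and z of sled in the frame of plate_top between -0.004 and 0.004 m and angle between the x axis of sled and the x axis of plate_top, either way round below 0.3 rad and angle between sled's own z axis and vertical below 0.05 rad and linear speed of sled below 0.02 m/s and contact force between the fingers and sled below 0.1 N); the robot touches nothing.
It fails at once if the red sled is dropped or thrown: it moves faster than 0.6 m/s with no finger on it (linear speed of sled above 0.6 m/s and contact force between the fingers and sled below 0.1 N).
It fails at once if the green blank is moved more than 20 mm (distance of spare from where it was at the start of the episode above 0.02 m).
It fails at once if another thing on the bench is moved more than 30 mm (distance of any of rod_tray, rod_jar, paddle, pliers, cleaner from where it was at the start of the episode above 0.03 m).
It also fails if it takes over 54 s, if anything falls off the work surface, if the arm or the gripper's body presses on something with over 40 N, if the wrist force passes 120 N, or if a joint passes its speed limit or range.

ROBOT

A 7-joint arm with a two-finger parallel gripper is mounted at the origin on the work surface. World frame = base frame: x ahead of the robot, y to its left, z up, the work surface at z = 0. Lengths are in m, angles in rad, forces in N, time in s.
With the tool pointing down it reaches from about 0.35 to 0.9 m from the base axis. Payload 7.2 kg.
Tool frame: the origin (TCP) lies midway between the tips of the shut fingers; the grasp point (between the pads) lies 19 mm behind it (bot.grip_point_offset is the distance from the TCP to the grasp point, in m); z points along the fingers, x is the direction in which the jaws open and shut, and the axes are right-handed (so a half turn about z gives the same grasp; the last joint's range is limited). The gripper opens to 85 mm and grips with 20 to 120 N. Pads are 22 mm wide; open, the fingers measure 114 mm over their backs; the gripper's body (76 mm by 85 mm) begins 54 mm behind the grasp point. The pads swing forward as they close: fully open they stand 13 mm farther back than shut.
Start: joints at [1.07, 0.411, -0.013, 1.596, 0.006, 1.134, -0.082], TCP at [0.262, -0.567, 0.231] pointing down, gripper open.
Joint ranges: [-2.95, 2.95], [-0.29, 1.99], [-1.47, 1.44], [0.14, 2.54], [-1.03, 4.17], [0.13, 1.85], [-2.86, 2.86]. Speed limits (rad/s): [2.39, 2.39, 3.01, 3.01, 3.14, 3.14, 3.14].

INTERFACE

Orientations are given as a rotation vector (axis times angle).
In Python, from rig import bot, eyes, job gives the robot as it stands.
- The arm moves only by the tool play_rows, never from a script. Its argument "deltas" is a list of rows, each a list of 3 entries, a list of its own where there are three numbers: the finger opening in m, from 0 to 0.0854, then the shift along the tool's x, y, z in m, then the turn about the tool's z in rad. In form: [[fingers, [x, y, z], turn], ...]. A call has 1 to 8 rows; each row shifts and turns the commanded pose from where the row before left it, along the tool's axes as they then stand; what a row does not reach is not made up. A row lasts 1/12 s, in which the tool goes at most 41.7 mm and 7.16 degrees, less where a joint would pass 70% of its speed; a pose out of reach is approached as far as the arm can. A call with a gripper value outside its range is refused whole. The fingers move at their own pace and stop on an object; the grip force is fixed at half the most. Time passes only in rows, so rows that do not move let the fingers close. It gives the time, the measured TCP pose, the force and the opening at its end, in the units of the state.
- bot.state(): the state, without advancing time (a new reading comes with each control period).
- eyes.read_camera(name): name is "scene" or "top"; returns the picture (420x560x3 uint8, red, green, blue); there is no depth.
- eyes.camera_params(name): a dict with "mtx" (3x3 intrinsics, pixels), "cam_to_world" (4x4, takes a point from camera to world coordinates). Camera axes: x right, y up, looking along -z (the intrinsics and any distortion apply to the point x, -y, -z); pixel columns grow to the right and rows downward; lengths in m; the calibration is good to about 2 mm. A picture is of the moment at which its call begins. camera_params takes no time and is no camera call.
- job.finish_job(): hands the job in, once; it reports no verdict.
The state is a dict: "time": time; "q": joint angles; "qvel": joint speeds; "joint_efforts": joint torques, N m; "tool_pos": TCP position; "orientation": TCP orientation; "ft_force": force on the tool from outside, world axes, zero at the start; "wrist_torque": the same for the moment, N m; "opening": finger opening in m.
Only numpy, scipy, OpenCV 4.12 (cv2) and the standard library are available. Lean on these libraries where they do the work, as an engineer would, in place of code of your own. Each camera call takes 0.05 s, during which the arm holds its last target.

## Working session

There is one attempt and no reset: what is moved stays moved. The work goes in short steps, Python scripts to look and compute and a tool call to move; the robot and the scene stay as the last step left them, time stands still between calls to the robot, and variables do not carry over. Pictures are saved under pics/ and viewed, and the job is handed in when it is done.

Besides the shell and the picture viewer there is one more tool, called after "Emit:" as name(argument=value, ...) on one line, values as JSON. play_rows: Moves the arm, as the interface text tells. Its arguments: {"type":"object","properties":{"deltas":{"type":"array"}},"required":["deltas"]}

```bash
ls; mkdir -p pics; python3 - <<'E'
from rig import bot, eyes, job
import cv2
for n in("scene","top"):
    im=eyes.read_camera(n); cv2.imwrite(f"pics/{n}0.png",im[:,:,::-1])
    p=eyes.camera_params(n); print(n,p["mtx"],p["cam_to_world"],p.keys())
print(bot.state(), bot.grip_point_offset)
E
```

```text
pics
scene [[467.71422495   0.         276.77317844]
 [  0.         467.71422495 208.21451488]
 [  0.           0.           1.        ]] [[ 0.58547906 -0.69647447  0.41489466  1.14551913]
 [ 0.81067462  0.50587417 -0.29478464 -0.35318168]
 [-0.00457451  0.50893481  0.86079291  1.27967395]
 [ 0.          0.          0.          1.        ]] dict_keys(['mtx', 'cam_to_world'])
top [[492.70602492   0.         285.46134012]
 [  0.         492.70602492 199.77554242]
 [  0.           0.           1.        ]] [[-0.00715529  0.98473946 -0.17388786  0.31741146]
 [-0.99968326 -0.0112401  -0.02251765  0.02890763]
 [-0.02412854  0.17367166  0.98450798  1.54404433]
 [ 0.          0.          0.          1.        ]] dict_keys(['mtx', 'cam_to_world'])
{'time': 0.1, 'q': array([ 1.06983243,  0.41178961, -0.01275059,  1.59700315,  0.00562898,
        1.13428263, -0.08217797]), 'qvel': array([-0.00088066, -0.00362676, -0.00099483, -0.00036106, -0.00015621,
        0.00108352, -0.00019771]), 'joint_efforts': array([ 2.29750629e-03, -6.01831484e+01,  6.84057288e-01, -3.00090444e+01,
        1.40228655e-02,  6.40765196e-03, -8.88547476e-07]), 'tool_pos': array([ 0.26189643, -0.56697233,  0.23053832]), 'orientation': array([-2.64608119e+00,  1.69220907e+00,  2.00411113e-03]), 'ft_force': array([-0.49190618,  0.04513413, -0.13677487]), 'wrist_torque': array([ 0.01180431, -0.00427606, -0.02770089]), 'opening': 0.08532707548295945} 0.0187
```

View pics/scene0.png

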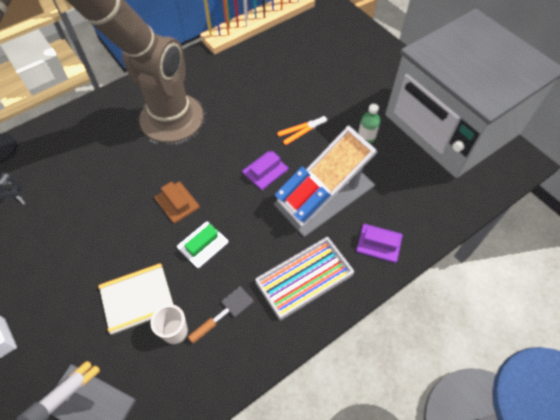

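View pics/top0.png

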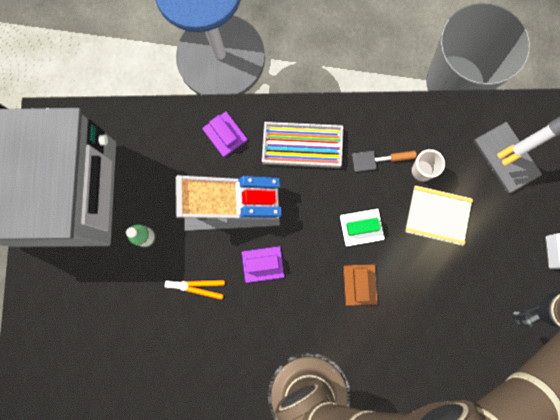

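```bash
python3 - <<'E'
import cv2,numpy as np
t=cv2.imread("pics/top0.png"); s=cv2.imread("pics/scene0.png")
a=cv2.resize(t[160:240,165:295],None,fx=6,fy=6,interpolation=cv2.INTER_CUBIC)
b=cv2.resize(s[120:240,260:385],None,fx=5,fy=5,interpolation=cv2.INTER_CUBIC)
c=cv2.resize(t[175:255,395:485],None,fx=7,fy=7,interpolation=cv2.INTER_CUBIC)
cv2.imwrite("pics/a.png",a);cv2.imwrite("pics/b.png",b);cv2.imwrite("pics/c.png",c)
E
```

```text
(no output)
```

View pics/a.png

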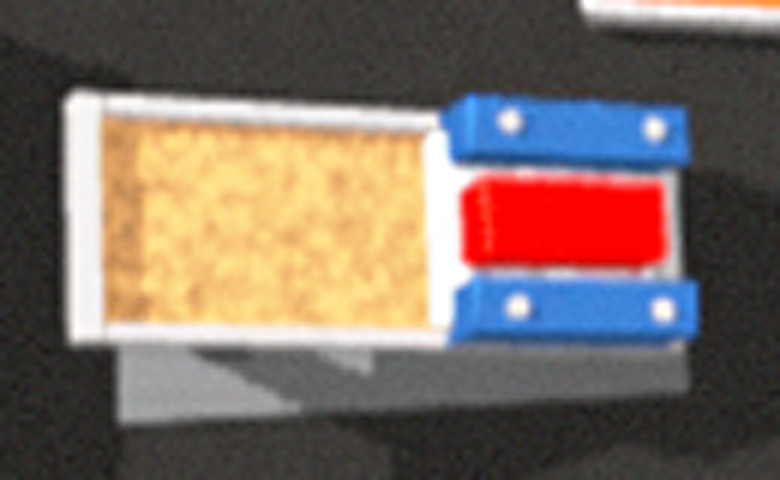

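View pics/b.png

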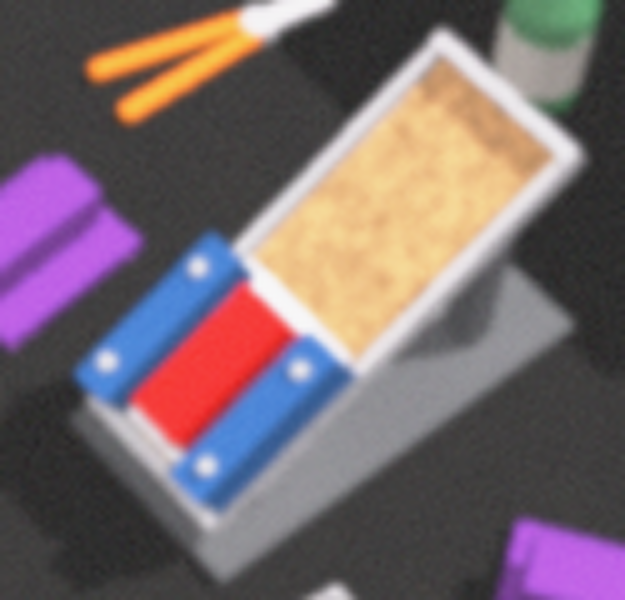

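View pics/c.png

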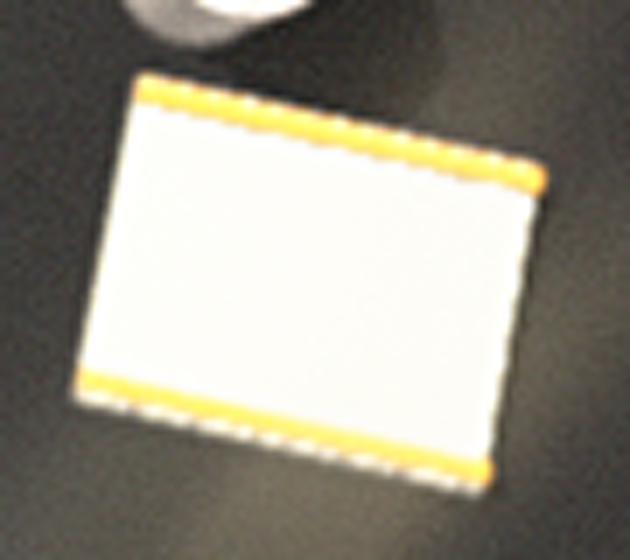

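```bash
cat > h.py <<'E'
import numpy as np,cv2
from scipy.optimize import least_squares
from scipy.spatial.transform import Rotation as R
from rig import bot,eyes,job
P={n:eyes.camera_params(n) for n in("scene","top")}
def proj(n,X):
    X=np.atleast_2d(X);M=P[n]["cam_to_world"];c=(X-M[:3,3])@M[:3,:3]
    u=c*[1,-1,-1]; K=P[n]["mtx"]; u=u@K.T; return u[:,:2]/u[:,2:]
def ray(n,uv,z):
    M=P[n]["cam_to_world"];K=P[n]["mtx"]
    d=np.linalg.inv(K)@[uv[0],uv[1],1]; d=M[:3,:3]@(d*[1,-1,-1]); o=M[:3,3]
    return o+d*(z-o[2])/d[2]
T28=np.radians(28)
Rbc=np.array([[np.cos(T28),0,-np.sin(T28)],[0,1,0],[np.sin(T28),0,np.cos(T28)]]).reshape(3,3) # cols: bed x,y,z in chute
def bed2chute(p): return np.atleast_2d(p)@Rbc.T+[-.135,0,.045]
def ch2w(p,q):
    c,s=np.cos(q[2]),np.sin(q[2]); return np.atleast_2d(p)@np.array([[c,-s,0],[s,c,0],[0,0,1]]).T+[q[0],q[1],0]
def save(n,pre,box=None,f=6,draw=None):
    im=eyes.read_camera(n)[:,:,::-1].copy(); cv2.imwrite(f"pics/{pre}_raw.png",im)
    return im
E
cat > fit.py <<'E'
from h import *
ta=lambda x,y:((x+.5)/6+165-.5,(y+.5)/6+160-.5)
sb=lambda x,y:((x+.5)/5+260-.5,(y+.5)/5+120-.5)
B=lambda x,y,z:bed2chute([x,y,z])[0]
obs=[("top",ta(65,92),B(.3,-.058,.012)),("top",ta(68,345),B(.3,.058,.012)),
("top",ta(690,107),B(0,-.058,.052)),("top",ta(688,163),B(0,-.030,.052)),("top",ta(697,283),B(0,.030,.052)),("top",ta(697,338),B(0,.058,.052)),
("top",ta(470,97),B(.118,-.058,.052)),("top",ta(475,340),B(.118,.058,.052)),
("top",ta(118,422),np.array([.15,.075,.01])),("top",ta(688,390),np.array([-.15,.075,.01])),
("scene",sb(440,28),B(.3,.058,.012)),("scene",sb(586,155),B(.3,-.058,.012)),
("scene",sb(213,233),B(.118,.058,.052)),("scene",sb(77,375),B(0,.058,.052)),("scene",sb(350,372),B(.118,-.058,.052)),("scene",sb(172,472),B(0,-.03,.052)),("scene",sb(212,497),B(0,-.058,.052)),("scene",sb(310,338),B(.118,-.03,.052)),
("scene",sb(576,323),np.array([.15,-.075,.01]))]
def res(q): return np.concatenate([proj(n,ch2w(p,q))[0]-uv for n,uv,p in obs])
r=least_squares(res,[.55,.15,1.57],loss="soft_l1",f_scale=1.5)
print(r.x); print(np.c_[r.fun.reshape(-1,2) if 0 else res(r.x).reshape(-1,2)].round(1))
q=r.x; np.save("chute.npy",q)
# plate
c=[(138,75),(547,165),(490,487),(77,400)]
W=np.array([ray("top",((x+.5)/7+394.5,(y+.5)/7+174.5),.02)[:2] for x,y in c]);print("plate",W,W.mean(0)); 
# red top face overlay
for n in("top","scene"):
    im=cv2.imread(f"pics/{n}0.png"); im=cv2.resize(im,None,fx=5,fy=5,interpolation=cv2.INTER_CUBIC)
    def poly(pts):
        uv=proj(n,ch2w(np.array(pts),q)); cv2.polylines(im,[np.int32(uv*5+2)],True,(0,255,0),1)
    for s in(-1,1): poly([B(0,s*.03,.052),B(.118,s*.03,.052),B(.118,s*.058,.052),B(0,s*.058,.052)])
    poly([B(-.01,-.058,.012),B(.3,-.058,.012),B(.3,.058,.012),B(-.01,.058,.012)])
    poly([(-.15,-.075,.01),(.15,-.075,.01),(.15,.075,.01),(-.15,.075,.01)])
    poly([B(.012,-.021,.05),B(.112,-.021,.05),B(.112,.021,.05),B(.012,.021,.05)])
    cc=proj(n,ch2w(B(.145,0,.02),q))[0]*5; x0,y0=int(cc[0])-380,int(cc[1])-290
    cv2.imwrite(f"pics/ov_{n}.png",im[y0:y0+580,x0:x0+760])
E
python3 fit.py
```

```text
[0.57844723 0.23930615 1.61887042]
[[ 1.2 -0.1]
 [ 1.3 -1.6]
 [-1.1 -0.4]
 [-0.3 -0.6]
 [-0.8 -1. ]
 [-0.3 -0.9]
 [-0.9 -0.8]
 [-0.1 -1.9]
 [-0.8 -0.2]
 [-0.6 -0.4]
 [ 0.5  0. ]
 [-1.3 -1.4]
 [-0.5 -0.7]
 [-0.6 -0.6]
 [-1.9 -2.9]
 [-0.9 -0.2]
 [-2.8  1.3]
 [-0.3 -2.4]
 [-0.1 -0.3]]
plate [[ 0.62814983 -0.34091826]
 [ 0.58509936 -0.5196445 ]
 [ 0.44220393 -0.48450329]
 [ 0.48220864 -0.30651959]] [ 0.53441544 -0.41289641]
```

View pics/ov_top.png

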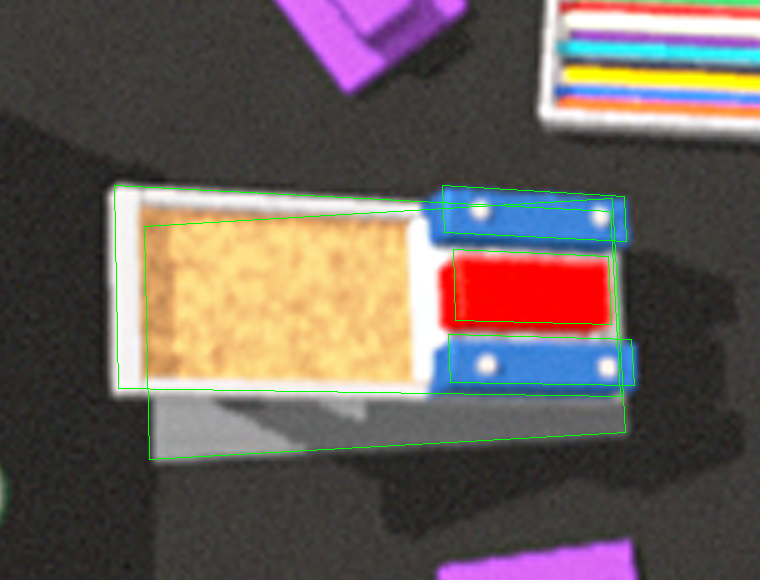

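View pics/ov_scene.png

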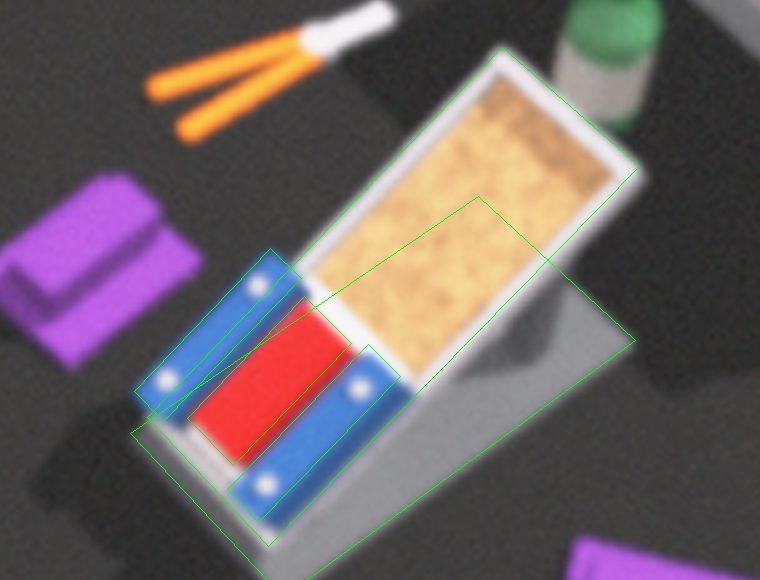

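```bash
cat > fit2.py <<'E'
from h import *
from scipy.optimize import minimize
q0=np.load("chute.npy"); S=8
def box(x0,x1,y0,y1,z0,z1): return np.array([[x,y,z] for x in(x0,x1) for y in(y0,y1) for z in(z0,z1)])
K=[bed2chute(box(0,.118,a,b,.016,.052)) for a,b in((-.058,-.03),(.03,.058))]
D={}
for n in("top","scene"):
    im=cv2.imread(f"pics/{n}0.png"); hsv=cv2.cvtColor(im,cv2.COLOR_BGR2HSV)
    c=proj(n,ch2w([-.07,0,.1],q0))[0].astype(int)
    x0,y0=c-50; sub=im[y0:y0+100,x0:x0+100].astype(float)
    b=np.clip((sub[...,0]-sub[...,2]-30)/80.,0,1)
    D[n]=(b,x0,y0)
def ren(n,q):
    b,x0,y0=D[n]; m=np.zeros((100*S,100*S),np.uint8)
    for k in K:
        uv=(proj(n,ch2w(k,q))-[x0-.5,y0-.5])*S-.5
        cv2.fillConvexPoly(m,cv2.convexHull(np.round(uv).astype(np.int32)),255)
    m=cv2.resize(m,(100,100),interpolation=cv2.INTER_AREA)/255.
    return cv2.GaussianBlur(m,(0,0),.8)
def cost(q,ns): return sum(((ren(n,q)-D[n][0])**2).sum() for n in ns)
for ns in(("top",),("scene",),("top","scene")):
    r=minimize(cost,q0,args=(ns,),method="Nelder-Mead",options=dict(initial_simplex=[q0,q0+[.008,0,0],q0+[0,.008,0],q0+[0,0,.04]],xatol=1e-4,fatol=.01))
    print(ns,r.x.round(4),r.fun,cost(q0,ns))
np.save("chute.npy",r.x)
q=r.x
for nm,p in(("bed0",(0,0,0)),("keeper_end",(.118,0,0)),("push",(.012,0,.031)),("sled@205",(.205,0,0))): print(nm,ch2w(bed2chute(p),q)[0].round(4))
E
python3 fit2.py
```

```text
('top',) [0.5777 0.2366 1.623 ] 227.04430912653945 242.57547456912528
('scene',) [0.5751 0.2382 1.6401] 177.4002317813577 192.3377411329112
('top', 'scene') [0.5773 0.2372 1.6242] 408.8266897895449 434.9132157020365
bed0 [0.5845 0.1024 0.045 ]
keeper_end [0.5789 0.2064 0.1004]
push [0.5847 0.0984 0.078 ]
sled@205 [0.5748 0.2831 0.1412]
```

```bash
cat >> h.py <<'E'
def go(t,yaw=None):
    """print shift in tool axes from now to world target t, and turn so that tool x points along yaw (mod pi)"""
    s=bot.state(); M=R.from_rotvec(s["orientation"]).as_matrix()
    d=M.T@(np.array(t)-s["tool_pos"]); a=np.arctan2(M[1,0],M[0,0])
    print("t",round(s["time"],2),"pos",s["tool_pos"].round(4),"toolx yaw",round(a,4),"tilt",M[2].round(3),"shift",d.round(4))
    if yaw is not None:
        for k in(0,1,-1,2,-2): print("turn",round(-(yaw+k*np.pi-a),4),end=" ")
        print("q7",s["q"][6].round(3))
    print("F",s["ft_force"].round(2),"op",round(s["opening"],4))
E
python3 - <<'E'
from h import *
q=np.load("chute.npy")
go([.585,.06,.25],q[2]+np.pi/2)
e=ch2w(bed2chute((.012,0,.05)),q)[0]; print("edge",e)
E
```

```text
t 0.1 pos [ 0.2619 -0.567   0.2305] toolx yaw -1.1379 tilt [-0.001  0.    -1.   ] shift [-0.4336 -0.5563 -0.0189]
turn -4.333 turn -7.4746 turn -1.1914 turn -10.6162 turn 1.9502 q7 -0.082
F [-0.49  0.05 -0.14] op 0.0853
edge [0.58516795 0.08952964 0.09478104]
```

Emit:
play_rows(deltas=[[0,[0,0,-0.01],-0.12],[0,[0,0,-0.01],-0.12],[0,[0,0,0],-0.12],[0,[0,0,0],-0.12],[0,[0,0,0],-0.12],[0,[0,0,0],-0.12],[0,[0,0,0],-0.12],[0,[0,0,0],-0.12]])

```text
time: 0.77
tool_pos: [0.2619, -0.5671, 0.2508]
orientation: [-3.129, 0.27, 0.001]
ft_force: [-0.6, -0.6, 0.1]
opening: 0.0
```

Emit:
play_rows(deltas=[[0,[0,0,0],-0.12],[0,[0,0,0],-0.11],[0,[0,0,0],0]])

```text
time: 1.02
tool_pos: [0.2619, -0.5672, 0.2508]
orientation: [-3.139, -0.089, 0.0]
ft_force: [0.1, 0.7, 0.3]
opening: 0.0002
```

```bash
python3 - <<'E'
from h import *
q=np.load("chute.npy")
go([.585,.04,.25],q[2]+np.pi/2)
E
```

```text
t 1.02 pos [ 0.2619 -0.5672  0.2508] toolx yaw 0.0568 tilt [-0.    -0.001 -1.   ] shift [ 0.3571 -0.5879  0.0012]
turn -3.1383 turn -6.2798 turn 0.0033 turn -9.4214 turn 3.1449 q7 1.029
F [0.06 0.75 0.35] op 0.0002
```

Emit:
play_rows(deltas=[[0,[0.018,-0.03,0],0],[0,[0.018,-0.03,0],0],[0,[0.018,-0.03,0],0],[0,[0.018,-0.03,0],0],[0,[0.018,-0.03,0],0],[0,[0.018,-0.03,0],0],[0,[0.018,-0.03,0],0],[0,[0.018,-0.03,0],0]])

```text
time: 1.68
tool_pos: [0.3938, -0.3186, 0.2513]
orientation: [3.141, 0.075, -0.0]
ft_force: [0.3, 0.2, 0.5]
opening: -0.0
```

Emit:
play_rows(deltas=[[0,[0.018,-0.03,0],0],[0,[0.018,-0.03,0],0],[0,[0.018,-0.03,0],0],[0,[0.018,-0.03,0],0],[0,[0.018,-0.03,0],0],[0,[0.018,-0.03,0],0],[0,[0.018,-0.03,0],0],[0,[0.018,-0.03,0],0]])

```text
time: 2.35
tool_pos: [0.5252, -0.0715, 0.2512]
orientation: [3.141, 0.075, -0.0]
ft_force: [0.5, -0.2, 1.0]
opening: -0.0001
```

```bash
python3 - <<'E'
from h import *
q=np.load("chute.npy")
cv2.imwrite("pics/t1.png",cv2.resize(eyes.read_camera("top")[140:300,150:400,::-1],None,fx=3,fy=3))
go([.5855,.05,.18],q[2]+np.pi/2)
E
```

```text
t 2.4 pos [ 0.5279 -0.0636  0.2516] toolx yaw 0.0552 tilt [ 0.003 -0.004 -1.   ] shift [ 0.0635 -0.1099  0.0723]
turn -3.1399 turn -6.2815 turn 0.0017 turn -9.4231 turn 3.1433 q7 -0.065
F [2.29 6.22 0.84] op -0.0
```

View pics/t1.png

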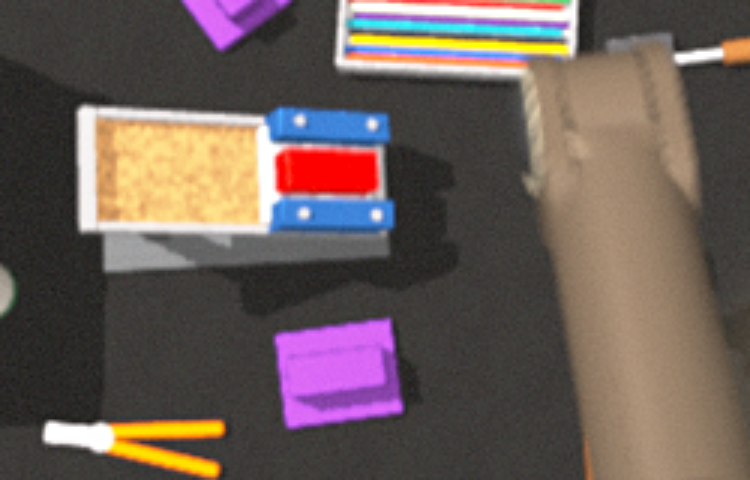

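Emit:
play_rows(deltas=[[0,[0.013,-0.022,0.01],0],[0,[0.013,-0.022,0.015],0],[0,[0.013,-0.022,0.015],0],[0,[0.013,-0.022,0.015],0],[0,[0.013,-0.022,0.017],0],[0,[0,0,0],0],[0,[0,0,0],0]])

```text
time: 2.98
tool_pos: [0.5833, 0.0415, 0.1779]
orientation: [-3.14, -0.082, 0.004]
ft_force: [1.0, 0.6, 0.2]
opening: -0.0001
```

```bash
python3 - <<'E'
from h import *
q=np.load("chute.npy")
go([.5868,.055,.072],q[2]+np.pi/2)
E
```

```text
t 2.98 pos [0.5833 0.0415 0.1779] toolx yaw 0.052 tilt [-0.003 -0.001 -1.   ] shift [ 0.0045 -0.0132  0.1059]
turn -3.1431 turn -6.2846 turn -0.0015 turn -9.4262 turn 3.1401 q7 -0.337
F [1.04 0.63 0.17] op -0.0001
```

Emit:
play_rows(deltas=[[0,[0.002,-0.003,0.03],0],[0,[0.002,-0.003,0.03],0],[0,[0,-0.003,0.026],0],[0,[0,-0.004,0.02],0],[0,[0,0,0],0],[0,[0,0,0],0]])

```text
time: 3.48
tool_pos: [0.5869, 0.0521, 0.0734]
orientation: [3.14, 0.078, -0.002]
ft_force: [-0.1, -0.5, -0.6]
opening: 0.0002
```

```bash
python3 - <<'E'
from h import *
q=np.load("chute.npy")
go([.5858,.0785,.075],q[2]+np.pi/2)
cv2.imwrite("pics/t2.png",cv2.resize(eyes.read_camera("top")[160:260,165:365,::-1],None,fx=4,fy=4))
cv2.imwrite("pics/s2.png",cv2.resize(eyes.read_camera("scene")[110:250,200:400,::-1],None,fx=4,fy=4))
E
```

```text
t 3.48 pos [0.5869 0.0521 0.0734] toolx yaw 0.0498 tilt [-0.001  0.001 -1.   ] shift [ 0.0003 -0.0264 -0.0017]
turn -3.1452 turn -6.2868 turn -0.0036 turn -9.4284 turn 3.138 q7 -0.431
F [-0.13 -0.52 -0.64] op 0.0002
```

View pics/s2.png

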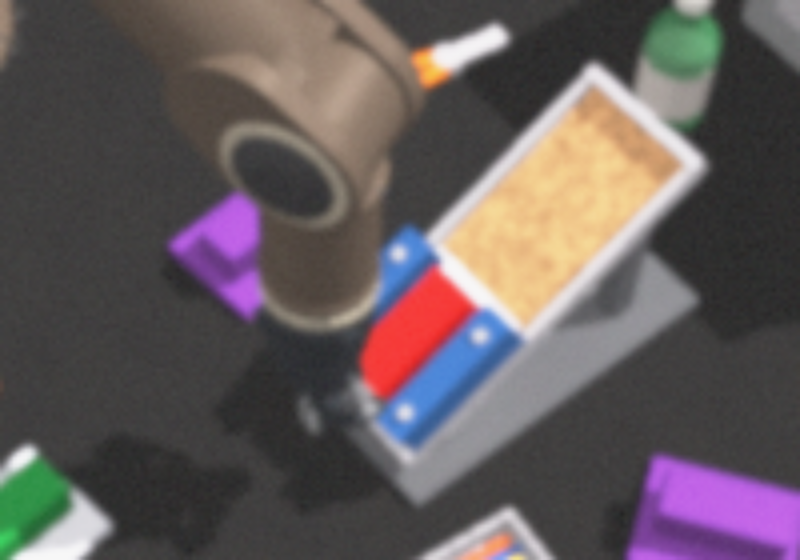

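View pics/t2.png

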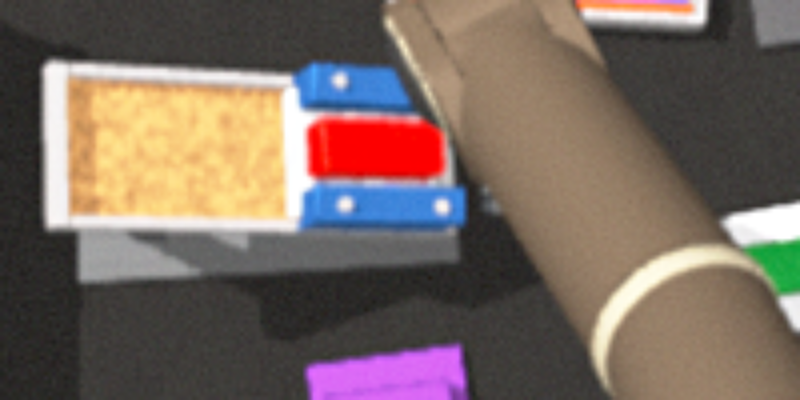

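Emit:
play_rows(deltas=[[0,[0,-0.008,0],0],[0,[0,-0.008,-0.001],0],[0,[0,-0.006,-0.002],0],[0,[0,-0.006,-0.003],0],[0,[0,-0.006,-0.003],0],[0,[0,0,0],0]])

```text
time: 4.08
tool_pos: [0.5853, 0.0877, 0.0829]
orientation: [3.139, 0.083, -0.0]
ft_force: [-0.7, -2.6, 0.6]
opening: -0.0001
```

```bash
python3 - <<'E'
from h import *
for i in range(2):
    s=bot.state(); print(s["time"],s["ft_force"].round(2),s["tool_pos"].round(4))
    cv2.imwrite("pics/s3.png",cv2.resize(eyes.read_camera("scene")[110:250,200:400,::-1],None,fx=4,fy=4))
E
```

```text
4.0833 [-0.73 -2.55  0.6 ] [0.5853 0.0877 0.0829]
4.1333 [ 0.55 -2.25  1.15] [0.5854 0.0877 0.0827]
```

View pics/s3.png

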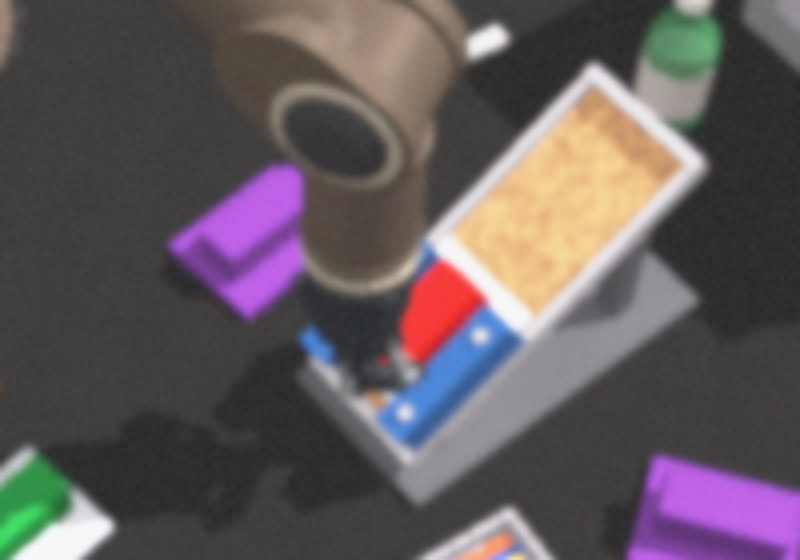

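Emit:
play_rows(deltas=[[0,[0,-0.007,-0.0037],0],[0,[0,-0.007,-0.0037],0],[0,[0,-0.007,-0.0037],0],[0,[0,-0.007,-0.0037],0],[0,[0,-0.007,-0.0037],0],[0,[0,-0.007,-0.0037],0],[0,[0,-0.007,-0.0037],0],[0,[0,0,0],0]])

```text
time: 4.85
tool_pos: [0.5829, 0.1363, 0.1085]
orientation: [3.14, 0.082, -0.0]
ft_force: [-0.6, -2.4, 1.3]
opening: -0.0003
```

```bash
python3 - <<'E'
from h import *
q=np.load("chute.npy")
go(ch2w(bed2chute((.15,0,.05)),q)[0],q[2]+np.pi/2)
cv2.imwrite("pics/s4.png",cv2.resize(eyes.read_camera("scene")[90:230,200:400,::-1],None,fx=4,fy=4))
E
```

```text
t 4.85 pos [0.5829 0.1363 0.1085] toolx yaw 0.0523 tilt [-0.     0.001 -1.   ] shift [-0.0003 -0.075  -0.0511]
turn -3.1427 turn -6.2843 turn -0.0011 turn -9.4259 turn 3.1405 q7 -0.547
F [-0.56 -2.37  1.27] op -0.0003
```

View pics/s4.png

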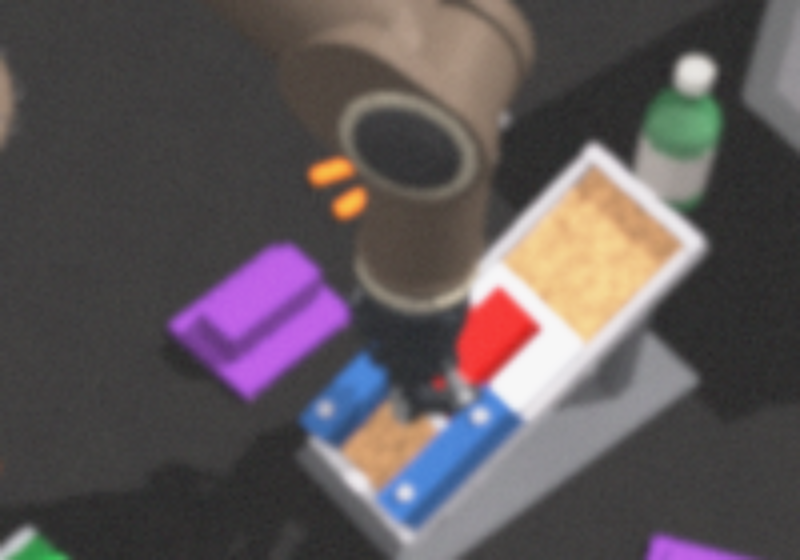

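Emit:
play_rows(deltas=[[0,[0,-0.007,-0.0037],0],[0,[0,-0.007,-0.0037],0],[0,[0,-0.007,-0.0037],0],[0,[0,-0.007,-0.0037],0],[0,[0,-0.007,-0.0037],0],[0,[0,-0.007,-0.0037],0],[0,[0,-0.007,-0.0037],0],[0,[0,-0.007,-0.0037],0]])

```text
time: 5.57
tool_pos: [0.58, 0.1899, 0.1371]
orientation: [3.138, 0.079, -0.002]
ft_force: [0.4, -8.0, -2.4]
opening: 0.0001
```

Emit:
play_rows(deltas=[[0,[0,-0.007,-0.0037],0],[0,[0,-0.005,-0.0027],0],[0,[0,0,0],0],[0,[0,0,0],0],[0,[0,0,0],0]])

```text
time: 5.98
tool_pos: [0.5795, 0.2035, 0.1441]
orientation: [3.14, 0.081, -0.0]
ft_force: [-0.5, -4.7, 1.3]
opening: 0.0
```

Emit:
play_rows(deltas=[[0,[0,0.007,0],0],[0,[0,0.012,-0.005],0],[0,[0,0.015,-0.03],0],[0,[0,0.02,-0.035],0],[0.065,[0,0.03,-0.025],0],[0.065,[0,0.035,0],0],[0.065,[0,0.03,0],0],[0.065,[0,0,0],0]])

```text
time: 6.65
tool_pos: [0.5883, 0.0466, 0.2399]
orientation: [3.137, 0.067, 0.003]
ft_force: [0.9, -1.0, -0.5]
opening: 0.0484
```

```bash
python3 - <<'E'
from h import *
q=np.load("chute.npy")
go(ch2w(bed2chute((.15,0,.05)),q)[0],q[2]+np.pi/2)
for n,b in(("scene",(90,250,250,400)),("top",(150,250,160,310))):
    im=eyes.read_camera(n)[:,:,::-1]; cv2.imwrite(f"pics/{n}5.png",im); cv2.imwrite(f"pics/{n}5c.png",cv2.resize(im[b[0]:b[1],b[2]:b[3]],None,fx=5 if n=="top" else 3.7,fy=5 if n=="top" else 3.7,interpolation=cv2.INTER_CUBIC))
E
```

```text
t 6.65 pos [0.5883 0.0466 0.2399] toolx yaw 0.0428 tilt [ 0.002  0.004 -1.   ] shift [-0.0027 -0.1652  0.0797]
turn -3.1523 turn -6.2939 turn -0.0107 turn -9.4354 turn 3.1309 q7 -0.317
F [ 0.89 -1.02 -0.54] op 0.0484
```

View pics/scene5c.png

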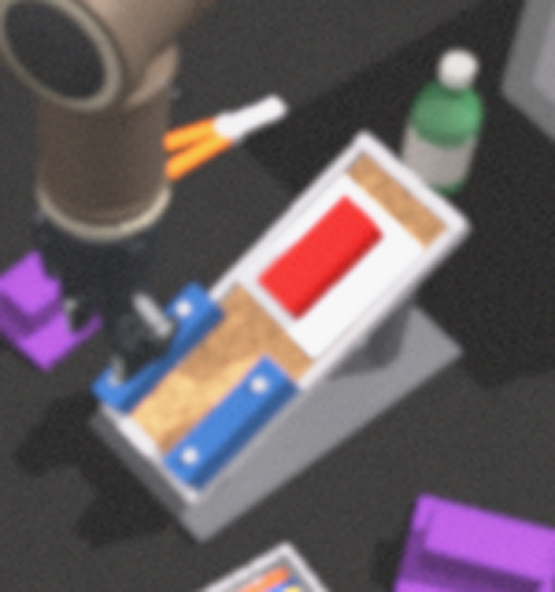

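View pics/top5c.png

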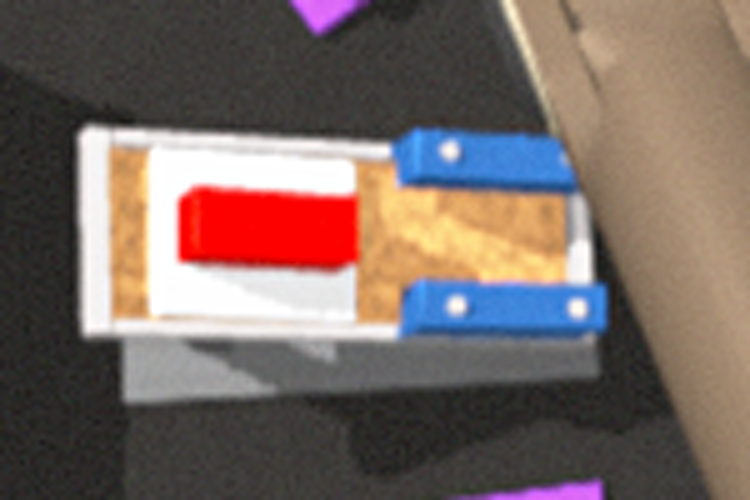

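```bash
cat > sledfit.py <<'E'
from h import *
from scipy.optimize import minimize
import sys
q=np.load("chute.npy"); S=8; k=sys.argv[1]
box=np.array([[x,y,z] for x in(-.05,.05) for y in(-.021,.021) for z in(.012,.05)])
D={}
for n in("top","scene"):
    sub=cv2.imread(f"pics/{n}{k}.png"); c=proj(n,ch2w(bed2chute((.2,0,.03)),q))[0].astype(int); x0,y0=c-40
    sub=sub[y0:y0+80,x0:x0+80].astype(float)
    D[n]=(np.clip((sub[...,2]-np.maximum(sub[...,1],sub[...,0])-60)/100.,0,1),x0,y0)
def pts(p):
    c,s=np.cos(p[2]),np.sin(p[2]); b=box@np.array([[c,-s,0],[s,c,0],[0,0,1]]).T+[p[0],p[1],0]
    return ch2w(bed2chute(b),q)
def ren(n,p):
    b,x0,y0=D[n]; m=np.zeros((80*S,80*S),np.uint8)
    uv=(proj(n,pts(p))-[x0-.5,y0-.5])*S-.5
    cv2.fillConvexPoly(m,cv2.convexHull(np.round(uv).astype(np.int32)),255)
    return cv2.GaussianBlur(cv2.resize(m,(80,80),interpolation=cv2.INTER_AREA)/255.,(0,0),.8)
cost=lambda p,ns:sum(((ren(n,p)-D[n][0])**2).sum() for n in ns)
p0=np.array([.205,0,0])
for ns in(("top",),("scene",),("top","scene")):
    r=minimize(cost,p0,args=(ns,),method="Nelder-Mead",options=dict(initial_simplex=[p0,p0+[.01,0,0],p0+[0,.006,0],p0+[0,0,.04]],xatol=1e-4,fatol=.01)); print(ns,r.x.round(4),round(r.fun,1))
p=r.x
f=ch2w(bed2chute((p[0],p[1],.012)),q)[0]; g=ch2w(bed2chute((p[0],p[1],.031)),q)[0]
print("glass centre",g)
# vertical tool at glass-centre xy: foot top height there
o=ch2w(bed2chute((p[0],p[1],.012)),q)[0]; up=np.array([np.cos(q[2]),np.sin(q[2])]); fz=o[2]+np.dot(g[:2]-o[:2],up)*np.tan(T28)
print("foot top z under",fz,"glass top",fz+.038/np.cos(T28)); print("wrist target yaw",q[2]+p[2]-np.pi/2)
go([g[0],g[1],fz+.011],q[2]+p[2]+np.pi/2)
E
python3 sledfit.py 5
```

```text
('top',) [2.019e-01 1.000e-04 1.800e-02] 56.1
('scene',) [ 0.2029 -0.0006 -0.0121] 99.2
('top', 'scene') [ 0.2025 -0.0005  0.    ] 157.3
glass centre [0.57619132 0.26643416 0.16744467]
foot top z under 0.14592584379826004 glass top 0.18896350572444354
wrist target yaw 0.053451706300128965
t 6.75 pos [0.5874 0.0532 0.2396] toolx yaw 0.0484 tilt [ 0.001 -0.    -1.   ] shift [-0.001  -0.2135  0.0827]
turn -3.1467 turn -6.2883 turn -0.0051 turn -9.4299 turn 3.1365 q7 -0.32
F [ 0.16  1.19 -0.75] op 0.0631
```

Emit:
play_rows(deltas=[[0.065,[0,-0.035,0],0],[0.065,[0,-0.035,0],0],[0.065,[0,-0.035,0],0],[0.065,[0,-0.035,0],0],[0.065,[0,-0.035,0],0],[0.065,[0,-0.035,0],0],[0.065,[0,0,0],0],[0.065,[0,0,0],0]])

```text
time: 7.42
tool_pos: [0.5744, 0.2697, 0.2392]
orientation: [-3.138, -0.093, 0.001]
ft_force: [0.2, -0.8, -0.3]
opening: 0.0651
```

```bash
python3 - <<'E'
from h import *
go([.5762,.2664,.157],.0535)
E
```

```text
t 7.42 pos [0.5744 0.2697 0.2392] toolx yaw 0.0591 tilt [-0.001 -0.003 -1.   ] shift [0.0017 0.0036 0.0822]
turn 0.0056 turn -3.136 turn 3.1471 turn -6.2776 turn 6.2887 q7 -0.683
F [ 0.24 -0.78 -0.26] op 0.0651
```

Emit:
play_rows(deltas=[[0.065,[0,0,0.03],0],[0.065,[0,0,0.025],0],[0.065,[0,0,0],0],[0.065,[0,0,0],0]])

```text
time: 7.75
tool_pos: [0.5758, 0.264, 0.1834]
orientation: [3.139, 0.081, -0.004]
ft_force: [0.6, -0.4, 0.7]
opening: 0.0648
```

```bash
python3 - <<'E'
from h import *
go([.5762,.2664,.157],.0535)
im=eyes.read_camera("scene")[:,:,::-1]
cv2.imwrite("pics/s6.png",cv2.resize(im[80:230,270:400],None,fx=4,fy=4,interpolation=cv2.INTER_CUBIC))
E
```

```text
t 7.75 pos [0.5758 0.264  0.1834] toolx yaw 0.0514 tilt [-0.003  0.001 -1.   ] shift [ 0.0006 -0.0024  0.0264]
turn -0.0021 turn -3.1437 turn 3.1395 turn -6.2852 turn 6.2811 q7 -0.709
F [ 0.62 -0.39  0.69] op 0.0648
```

View pics/s6.png

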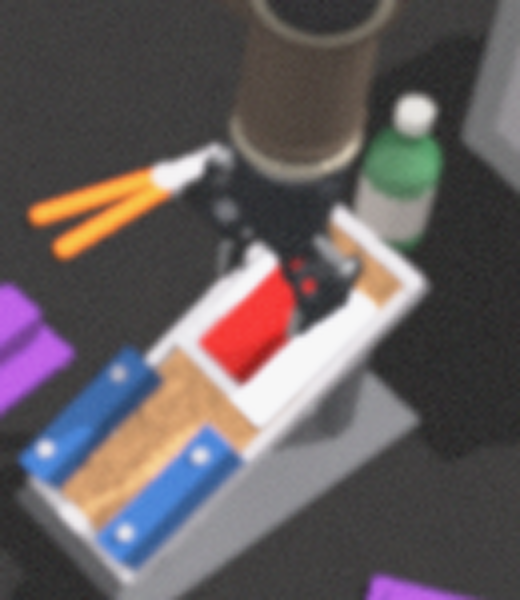

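Fingers straddle the glass (about (300,280)). Descend the rest and close.

Emit:
play_rows(deltas=[[0.065,[0,-0.001,0.014],0],[0.065,[0,-0.001,0.012],0],[0.065,[0,0,0],0],[0.05,[0,0,0],0],[0.045,[0,0,0],0],[0.045,[0,0,0],0]])

```text
time: 8.3
tool_pos: [0.5767, 0.2672, 0.1592]
orientation: [-3.14, -0.081, -0.002]
ft_force: [0.1, 0.2, 1.2]
opening: 0.0449
```

```bash
python3 - <<'E'
from h import *
go([.5762,.2664,.157],.0535)
E
```

```text
t 8.3 pos [0.5767 0.2672 0.1592] toolx yaw 0.0518 tilt [ 0.001 -0.    -1.   ] shift [-0.0006  0.0008  0.0022]
turn -0.0017 turn -3.1433 turn 3.1398 turn -6.2849 turn 6.2814 q7 -0.727
F [0.09 0.21 1.21] op 0.0449
```

Emit:
play_rows(deltas=[[0.02,[0,0,0],0],[0.02,[0,0,0],0],[0.02,[0,0,0],0],[0.02,[0,0,0],0],[0.02,[0,0,-0.004],0],[0.02,[0,0,-0.006],0],[0.02,[0,0,-0.01],0],[0.02,[0,0,0],0]])

```text
time: 8.97
tool_pos: [0.5761, 0.2676, 0.1799]
orientation: [-3.14, -0.082, -0.001]
ft_force: [-0.7, 0.7, -4.7]
opening: 0.041
```

```bash
python3 - <<'E'
from h import *
go([.5762,.2664,.157],.0535)
im=eyes.read_camera("scene")[:,:,::-1]
cv2.imwrite("pics/s7.png",cv2.resize(im[80:230,270:400],None,fx=4,fy=4,interpolation=cv2.INTER_CUBIC))
E
```

```text
t 8.97 pos [0.5761 0.2676 0.1799] toolx yaw 0.0521 tilt [ 0.001 -0.001 -1.   ] shift [-0.      0.0012  0.0229]
turn -0.0014 turn -3.143 turn 3.1402 turn -6.2846 turn 6.2818 q7 -0.716
F [-0.72  0.69 -4.74] op 0.041
```

View pics/s7.png

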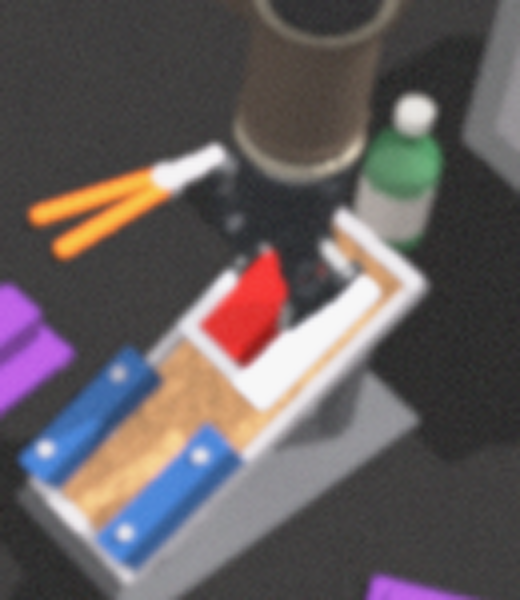

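Emit:
play_rows(deltas=[[0.02,[0,0,-0.015],0],[0.02,[0,0,-0.02],0],[0.02,[0,0,-0.02],0],[0.02,[0,0,-0.02],0],[0.02,[0,0,-0.01],0],[0.02,[0,0,0],0],[0.02,[0,0,0],0]])

```text
time: 9.6
tool_pos: [0.5759, 0.267, 0.2627]
orientation: [3.14, 0.082, -0.0]
ft_force: [-1.0, 0.9, -6.6]
opening: 0.0413
```

```bash
cat > plate.py <<'E'
from h import *
from scipy.optimize import minimize
S=8
# bright mask: plate+brass vs dark bench, in the first pictures; box 180x150x14 + strips to 20
box=np.array([[x,y,z] for x in(-.09,.09) for y in(-.075,.075) for z in(0,.014)]+[[x,y,.02] for x in(-.09,.09) for y in(-.075,-.066,.066,.075)])
D={}
for n in("top","scene"):
    im=cv2.imread(f"pics/{n}0.png"); c=proj(n,[.534,-.413,.01])[0].astype(int); x0,y0=c-50
    sub=im[y0:y0+100,x0:x0+100].max(2).astype(float)
    m=np.clip((sub-90)/100.,0,1)
    w=np.ones_like(m)
    # ignore cup
    uv=proj(n,ray("top",(430,165),.05)+np.array([0,0,0]))[0]-[x0,y0]
    cv2.circle(w,tuple(np.int32(uv)),24,0,-1)
    D[n]=(m,x0,y0,w)
def W(p):
    c,s=np.cos(p[2]),np.sin(p[2]); return box@np.array([[c,-s,0],[s,c,0],[0,0,1]]).T+[p[0],p[1],0]
def ren(n,p):
    b,x0,y0,w=D[n]; m=np.zeros((100*S,100*S),np.uint8)
    uv=(proj(n,W(p))-[x0-.5,y0-.5])*S-.5
    cv2.fillConvexPoly(m,cv2.convexHull(np.round(uv).astype(np.int32)),255)
    return cv2.GaussianBlur(cv2.resize(m,(100,100),interpolation=cv2.INTER_AREA)/255.,(0,0),.8)
cost=lambda p,ns:sum((D[n][3]*(ren(n,p)-D[n][0])**2).sum() for n in ns)
p0=np.array([.534,-.413,1.34])
for ns in(("top",),("scene",),("top","scene")):
    r=minimize(cost,p0,args=(ns,),method="Nelder-Mead",options=dict(initial_simplex=[p0,p0+[.01,0,0],p0+[0,.01,0],p0+[0,0,.05]],xatol=1e-4,fatol=.01)); print(ns,r.x.round(4),round(r.fun,1))
np.save("plate.npy",r.x)
E
python3 plate.py; python3 - <<'E'
from h import *
go([.534,-.30,.26],1.34-np.pi/2)
im=eyes.read_camera("scene")[:,:,::-1]
cv2.imwrite("pics/s8.png",cv2.resize(im[50:230,250:420],None,fx=3.3,fy=3.3,interpolation=cv2.INTER_CUBIC))
E
```

```text
('top',) [ 0.5349 -0.4128  1.3249] 46.0
('scene',) [ 0.5365 -0.4127  1.3199] 68.3
('top', 'scene') [ 0.5356 -0.4126  1.3272] 120.1
t 9.6 pos [0.5759 0.267  0.2627] toolx yaw 0.0522 tilt [-0.  0. -1.] shift [-0.0714  0.5641  0.0029]
turn 0.283 turn -2.8586 turn 3.4246 turn -6.0002 turn 6.5661 q7 -0.677
F [-1.04  0.87 -6.65] op 0.0413
```

View pics/s8.png

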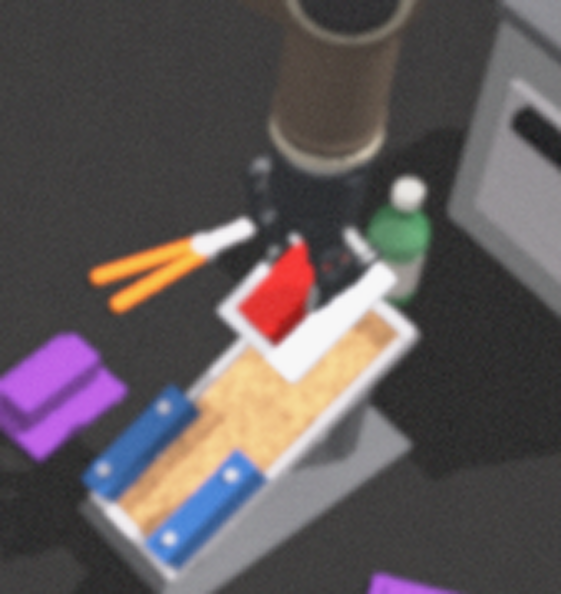

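Emit:
play_rows(deltas=[[0.02,[0,0,0],0.08],[0.02,[0,0,0],0.1],[0.02,[0,0,0],0.08],[0.02,[0,0,0],0.036],[0.02,[0,0,0],0],[0.02,[0,0,0],0]])

```text
time: 10.15
tool_pos: [0.5755, 0.2668, 0.2616]
orientation: [3.117, -0.38, -0.003]
ft_force: [-0.9, 0.1, -6.8]
opening: 0.0413
```

```bash
python3 - <<'E'
from h import *
go([.5307,-.4325,.26],1.327-np.pi/2)
E
```

```text
t 10.15 pos [0.5755 0.2668 0.2616] toolx yaw -0.2423 tilt [-0.002  0.002 -1.   ] shift [0.1243 0.6896 0.0025]
turn 0.0015 turn -3.1401 turn 3.1431 turn -6.2817 turn 6.2846 q7 -0.947
F [-0.87  0.07 -6.78] op 0.0413
```

Emit:
play_rows(deltas=[[0.02,[0.001,0.008,0],0],[0.02,[0.003,0.016,0],0],[0.02,[0.0045,0.025,0],0],[0.02,[0.0045,0.025,0],0],[0.02,[0.0045,0.025,0],0],[0.02,[0.0045,0.025,0],0],[0.02,[0.0045,0.025,0],0],[0.02,[0.0045,0.025,0],0]])

```text
time: 10.82
tool_pos: [0.5636, 0.0888, 0.2629]
orientation: [3.118, -0.381, -0.001]
ft_force: [0.2, -0.9, -6.6]
opening: 0.041
```

Emit:
play_rows(deltas=[[0.02,[0.0045,0.025,0],0],[0.02,[0.0045,0.025,0],0],[0.02,[0.0045,0.025,0],0],[0.02,[0.0045,0.025,0],0],[0.02,[0.0045,0.025,0],0],[0.02,[0.0045,0.025,0],0],[0.02,[0.0045,0.025,0],0],[0.02,[0.0045,0.025,0],0]])

```text
time: 11.48
tool_pos: [0.55, -0.1138, 0.263]
orientation: [3.118, -0.381, -0.0]
ft_force: [0.6, -0.5, -6.1]
opening: 0.041
```

Emit:
play_rows(deltas=[[0.02,[0.0045,0.025,0],0],[0.02,[0.0045,0.025,0],0],[0.02,[0.0045,0.025,0],0],[0.02,[0.0045,0.025,0],0],[0.02,[0.0045,0.025,0],0],[0.02,[0.0045,0.025,0],0],[0.02,[0.0045,0.025,0],0],[0.02,[0.0045,0.025,0],0]])

```text
time: 12.15
tool_pos: [0.5364, -0.3164, 0.2629]
orientation: [-3.118, 0.381, 0.001]
ft_force: [0.8, 0.9, -6.5]
opening: 0.041
```

Emit:
play_rows(deltas=[[0.02,[0.0045,0.025,0],0],[0.02,[0.0045,0.025,0],0],[0.02,[0.004,0.02,0],0],[0.02,[0.002,0.01,0],0],[0.02,[0,0.004,0],0],[0.02,[0,0,0],0],[0.02,[0,0,0],0]])

```text
time: 12.73
tool_pos: [0.532, -0.3984, 0.263]
orientation: [-3.117, 0.38, 0.0]
ft_force: [0.4, 0.4, -5.2]
opening: 0.0412
```

```bash
python3 - <<'E'
from h import *
go([.5307,-.4325,.26],1.327-np.pi/2)
E
```

```text
t 12.73 pos [ 0.532  -0.3984  0.263 ] toolx yaw -0.2425 tilt [-0.    -0.001 -1.   ] shift [0.007  0.0334 0.003 ]
turn 0.0013 turn -3.1403 turn 3.1429 turn -6.2819 turn 6.2845 q7 0.215
F [ 0.37  0.35 -5.22] op 0.0412
```

Emit:
play_rows(deltas=[[0.02,[0.003,0.012,0.01],0],[0.02,[0.003,0.014,0.02],0],[0.02,[0.001,0.0074,0.025],0],[0.02,[0,0,0.025],0],[0.02,[0,0,0.025],0],[0.02,[0,0,0.025],0],[0.02,[0,0,0.02],0],[0.02,[0,0,0.01],0]])

```text
time: 13.4
tool_pos: [0.5297, -0.4317, 0.0999]
orientation: [-3.116, 0.379, 0.006]
ft_force: [-0.9, 0.5, -6.2]
opening: 0.0408
```

Emit:
play_rows(deltas=[[0.02,[0,0,0.01],0],[0.02,[0,0,0],0],[0.02,[0,0,0],0]])

```text
time: 13.65
tool_pos: [0.531, -0.4339, 0.0937]
orientation: [3.118, -0.381, 0.001]
ft_force: [-0.1, -0.7, -5.6]
opening: 0.0411
```

```bash
python3 - <<'E'
from h import *
go([.5307,-.4325,.064],1.327-np.pi/2)
im=eyes.read_camera("scene")[:,:,::-1]
cv2.imwrite("pics/s9.png",cv2.resize(im[200:370,60:250],None,fx=3.5,fy=3.5,interpolation=cv2.INTER_CUBIC))
im=eyes.read_camera("top")[:,:,::-1]
cv2.imwrite("pics/t9.png",cv2.resize(im[130:290,370:530],None,fx=3.5,fy=3.5,interpolation=cv2.INTER_CUBIC))
E
```

```text
t 13.65 pos [ 0.531  -0.4339  0.0937] toolx yaw -0.2434 tilt [ 0.001  0.    -1.   ] shift [-0.0006 -0.0012  0.0297]
turn 0.0004 turn -3.1412 turn 3.142 turn -6.2828 turn 6.2836 q7 0.217
F [-0.07 -0.68 -5.62] op 0.0411
```

View pics/s9.png

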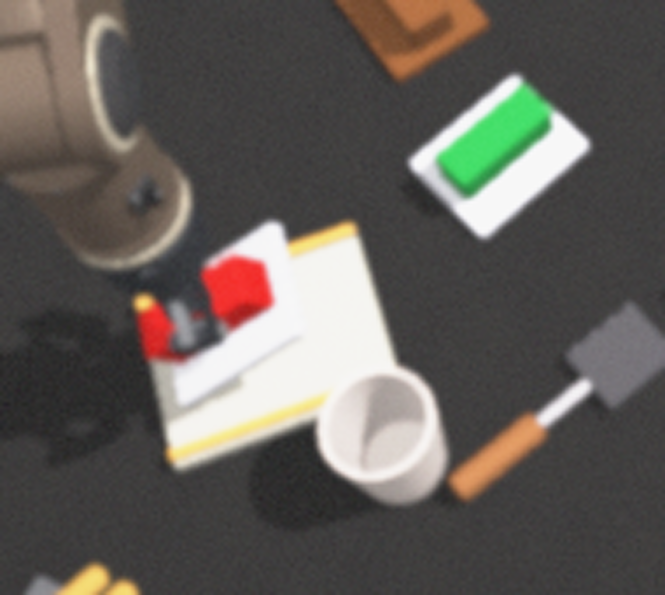

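View pics/t9.png

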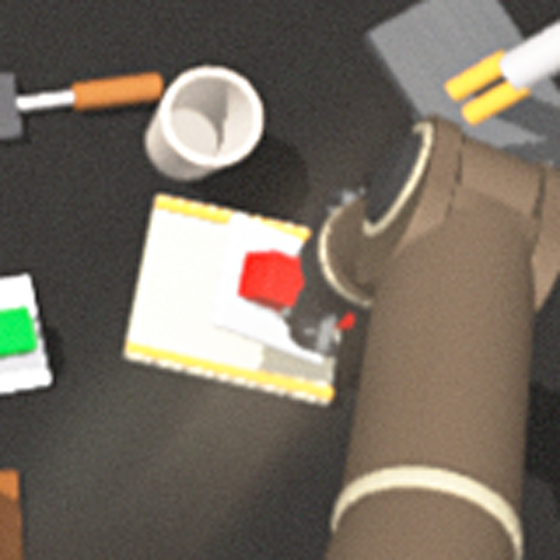

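Emit:
play_rows(deltas=[[0.02,[0,0,0.008],0],[0.02,[0,0,0.008],0],[0.02,[0,0,0.006],0],[0.02,[0,0,0.004],0],[0.02,[0,0,0.002],0],[0.02,[0,0,0],0]])

```text
time: 14.25
tool_pos: [0.53, -0.4338, 0.0642]
orientation: [-3.118, 0.382, 0.002]
ft_force: [0.1, -0.1, -5.7]
opening: 0.0409
```

Emit:
play_rows(deltas=[[0.02,[0,0,0.002],0],[0.02,[0,0,0.002],0],[0.02,[0,0,0],0]])

```text
time: 14.5
tool_pos: [0.5308, -0.4342, 0.0617]
orientation: [3.118, -0.382, 0.001]
ft_force: [-1.1, 0.2, -2.3]
opening: 0.0411
```

Emit:
play_rows(deltas=[[0.02,[0,-0.003,0.003],0],[0.02,[0,-0.003,0.002],0],[0.02,[0,-0.002,0.002],0],[0.02,[0,0,0],0]])

```text
time: 14.83
tool_pos: [0.5328, -0.4268, 0.056]
orientation: [3.116, -0.382, 0.002]
ft_force: [-3.8, 1.6, 7.7]
opening: 0.0407
```

```bash
python3 - <<'E'
from h import *
go([.5307,-.4325,.064],1.327-np.pi/2)
im=eyes.read_camera("scene")[:,:,::-1]
cv2.imwrite("pics/s10.png",cv2.resize(im[200:370,60:250],None,fx=3.5,fy=3.5,interpolation=cv2.INTER_CUBIC))
E
```

```text
t 14.83 pos [ 0.5328 -0.4268  0.056 ] toolx yaw -0.2441 tilt [ 0.001  0.002 -1.   ] shift [-0.0006  0.0061 -0.008 ]
turn -0.0003 turn -3.1419 turn 3.1413 turn -6.2835 turn 6.2829 q7 0.193
F [-3.77  1.61  7.66] op 0.0407
```

View pics/s10.png

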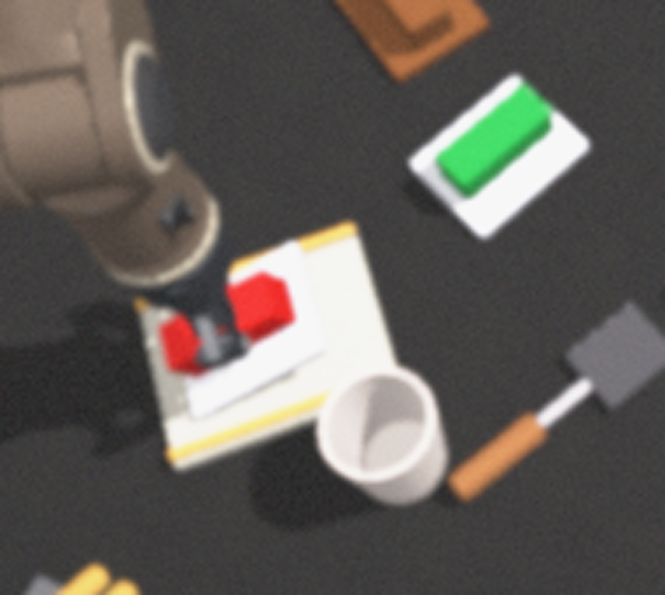

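Emit:
play_rows(deltas=[[0.02,[0,-0.003,0.0025],0],[0.02,[0,-0.0025,0.0025],0],[0.02,[0,-0.0025,0.0025],0],[0.02,[0,-0.0025,0.003],0],[0.02,[0,0,0],0]])

```text
time: 15.3
tool_pos: [0.5356, -0.4154, 0.0452]
orientation: [3.118, -0.381, 0.002]
ft_force: [-3.0, 4.7, 6.6]
opening: 0.0412
```

```bash
python3 - <<'E'
from h import *
go([.5307,-.4325,.0355],1.327-np.pi/2)
im=eyes.read_camera("scene")[:,:,::-1]
cv2.imwrite("pics/s11.png",cv2.resize(im[200:370,60:250],None,fx=3.5,fy=3.5,interpolation=cv2.INTER_CUBIC))
E
```

```text
t 15.3 pos [ 0.5356 -0.4154  0.0452] toolx yaw -0.2434 tilt [ 0.001  0.    -1.   ] shift [-0.0007  0.0178  0.0097]
turn 0.0004 turn -3.1412 turn 3.142 turn -6.2828 turn 6.2836 q7 0.174
F [-2.97  4.68  6.6 ] op 0.0412
```

View pics/s11.png

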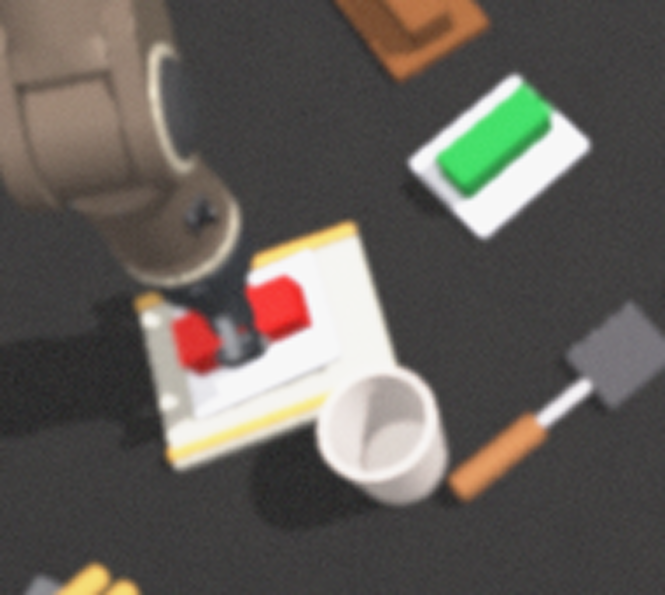

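Emit:
play_rows(deltas=[[0.02,[0,-0.002,0.002],0],[0.02,[0,-0.002,0.002],0],[0.02,[0,-0.001,0.002],0],[0.02,[0,0,0],0]])

```text
time: 15.68
tool_pos: [0.5368, -0.4107, 0.039]
orientation: [3.118, -0.382, 0.002]
ft_force: [-2.3, 4.1, 6.3]
opening: 0.041
```

Emit:
play_rows(deltas=[[0.02,[0,-0.001,0.001],0],[0.02,[0,0,0.001],0],[0.02,[0,0,0],0]])

```text
time: 15.93
tool_pos: [0.5372, -0.4094, 0.0372]
orientation: [-3.118, 0.382, -0.002]
ft_force: [-3.2, 5.0, 6.8]
opening: 0.0409
```

Emit:
play_rows(deltas=[[0.02,[0,-0.001,0.001],0],[0.02,[0,0,0.001],0],[0.02,[0,0,0],0]])

```text
time: 16.18
tool_pos: [0.5375, -0.4083, 0.0352]
orientation: [-3.118, 0.381, -0.002]
ft_force: [-2.6, 5.5, 6.1]
opening: 0.0409
```

```bash
python3 - <<'E'
from h import *
go([.5307,-.4325,.0355],1.327-np.pi/2)
im=eyes.read_camera("scene")[:,:,::-1]
cv2.imwrite("pics/s12.png",cv2.resize(im[250:340,85:195],None,fx=6,fy=6,interpolation=cv2.INTER_CUBIC))
E
```

```text
t 16.18 pos [ 0.5375 -0.4083  0.0352] toolx yaw -0.2434 tilt [ 0.001 -0.001 -1.   ] shift [-0.0008  0.0251 -0.0003]
turn 0.0004 turn -3.1412 turn 3.142 turn -6.2828 turn 6.2836 q7 0.161
F [-2.6   5.54  6.13] op 0.0409
```

View pics/s12.png

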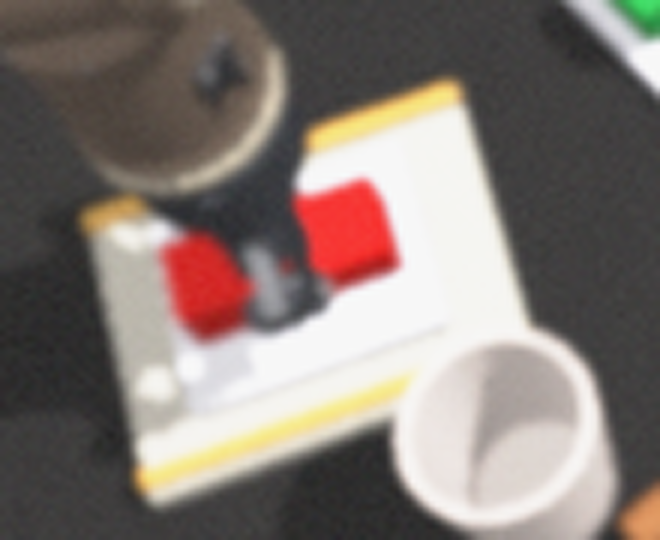

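Emit:
play_rows(deltas=[[0.02,[0,-0.0005,0.001],0],[0.02,[0,0,0.001],0],[0.02,[0,0,0],0]])

```text
time: 16.48
tool_pos: [0.5377, -0.4078, 0.0342]
orientation: [-3.118, 0.381, -0.002]
ft_force: [-4.9, 8.1, 12.5]
opening: 0.0411
```

Emit:
play_rows(deltas=[[0.02,[0,0,0.001],0],[0.02,[0,0,0],0],[0.02,[0,0,0],0]])

```text
time: 16.73
tool_pos: [0.5377, -0.4077, 0.0342]
orientation: [3.118, -0.381, 0.002]
ft_force: [-8.2, 8.9, 20.6]
opening: 0.0409
```

Emit:
play_rows(deltas=[[0.02,[0,0,-0.001],0],[0.02,[0,0,-0.001],0],[0.02,[0,0,0],0],[0.043,[0,0,0],0],[0.045,[0,0,0],0],[0.05,[0,0,0],0],[0.06,[0,0,0],0],[0.06,[0,0,0],0]])

```text
time: 17.4
tool_pos: [0.5367, -0.4091, 0.0326]
orientation: [3.118, -0.383, 0.0]
ft_force: [-0.0, 0.1, -1.6]
opening: 0.0599
```

```bash
python3 - <<'E'
from h import *
go([.5307,-.4325,.0355],1.327-np.pi/2)
im=eyes.read_camera("scene")[:,:,::-1]
cv2.imwrite("pics/s13.png",cv2.resize(im[250:340,85:195],None,fx=6,fy=6,interpolation=cv2.INTER_CUBIC))
E
```

```text
t 17.4 pos [ 0.5367 -0.4091  0.0326] toolx yaw -0.2443 tilt [ 0.  0. -1.] shift [-0.0002  0.0241 -0.0029]
turn -0.0005 turn -3.1421 turn 3.1411 turn -6.2837 turn 6.2827 q7 0.16
F [-0.04  0.14 -1.6 ] op 0.0599
```

View pics/s13.png

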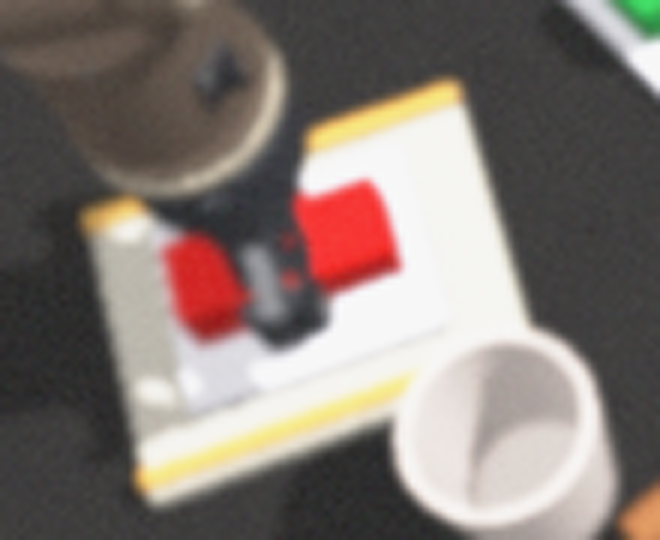

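Released; withdraw straight up, then move aside to look.

Emit:
play_rows(deltas=[[0.06,[0,0,-0.01],0],[0.06,[0,0,-0.02],0],[0.06,[0,0,-0.03],0],[0.06,[0,0,-0.035],0],[0.06,[0,0,-0.035],0],[0.06,[0,0,-0.035],0],[0.06,[0,0,-0.03],0],[0.06,[0,0,0],0]])

```text
time: 18.12
tool_pos: [0.5395, -0.4104, 0.2364]
orientation: [3.113, -0.382, 0.016]
ft_force: [1.0, -0.7, 0.3]
opening: 0.06
```

Emit:
play_rows(deltas=[[0.06,[-0.03,0,0],0],[0.06,[-0.035,0,0],0],[0.06,[-0.035,0,0],0],[0.06,[-0.035,0,0],0],[0.06,[-0.035,0,0],0],[0.06,[-0.025,0,0],0],[0.06,[0,0,0],0],[0.06,[0,0,0],0]])

```text
time: 18.78
tool_pos: [0.3466, -0.362, 0.2287]
orientation: [3.116, -0.385, 0.002]
ft_force: [0.7, 0.6, 0.3]
opening: 0.0603
```

```bash
python3 - <<'E'
from h import *
from scipy.optimize import minimize
go([.3,-.4,.2])
pl=np.load("plate.npy")
ims={n:eyes.read_camera(n)[:,:,::-1].copy() for n in("top","scene")}
for n in ims: cv2.imwrite(f"pics/{n}14.png",ims[n])
box=np.array([[x,y,z] for x in(-.05,.05) for y in(-.021,.021) for z in(.012,.05)]);S=8;D={}
for n in ims:
    c=proj(n,[pl[0],pl[1],.04])[0].astype(int);x0,y0=c-40
    sub=ims[n][y0:y0+80,x0:x0+80].astype(float); D[n]=(np.clip((sub[...,2]-np.maximum(sub[...,1],sub[...,0])-60)/100.,0,1),x0,y0)
def ren(n,p):
    b,x0,y0=D[n];m=np.zeros((80*S,80*S),np.uint8)
    X=R.from_euler("ZY",[p[2],p[3]]).apply(box)+[p[0],p[1],.014]
    uv=(proj(n,X)-[x0-.5,y0-.5])*S-.5
    cv2.fillConvexPoly(m,cv2.convexHull(np.round(uv).astype(np.int32)),255)
    return cv2.GaussianBlur(cv2.resize(m,(80,80),interpolation=cv2.INTER_AREA)/255.,(0,0),.8)
cost=lambda p,ns:sum(((ren(n,p)-D[n][0])**2).sum() for n in ns)
p0=np.r_[pl,0]
for ns in(("top",),("scene",),("top","scene")):
    r=minimize(cost,p0,args=(ns,),method="Nelder-Mead",options=dict(initial_simplex=[p0]+[p0+d for d in np.diag([.01,.01,.05,.08])],xatol=1e-4,fatol=.01))
    d=r.x[:2]-pl[:2];c,s=np.cos(pl[2]),np.sin(pl[2]); print(ns,"plate xy",(c*d[0]+s*d[1]).round(4),(-s*d[0]+c*d[1]).round(4),"dyaw",(r.x[2]-pl[2]).round(3),"pitch",r.x[3].round(3),r.fun.round(1))
a=cv2.resize(ims["scene"][230:350,85:215],None,fx=4.6,fy=4.6,interpolation=cv2.INTER_CUBIC)
cv2.imwrite("pics/s14c.png",a)
E
```

```text
t 18.78 pos [ 0.3466 -0.362   0.2287] toolx yaw -0.2458 tilt [ 0.001  0.001 -1.   ] shift [-0.036   0.0481  0.0288]
F [0.67 0.56 0.26] op 0.0603
('top',) plate xy -0.0046 0.0006 dyaw 0.035 pitch 0.016 67.3
('scene',) plate xy -0.0068 0.0023 dyaw 0.024 pitch 0.094 131.9
('top', 'scene') plate xy -0.008 0.0009 dyaw 0.008 pitch 0.167 185.7
```

View pics/s14c.png

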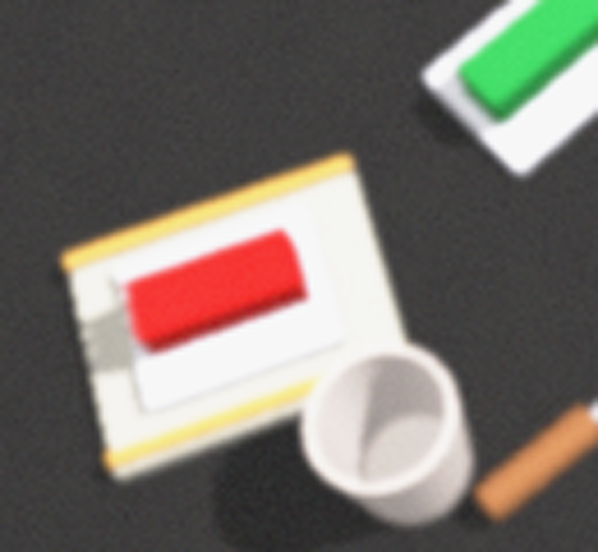

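View pics/top14.png

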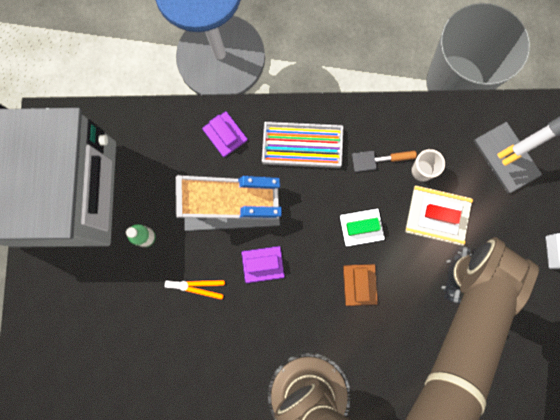

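```bash
python3 - <<'E'
from h import *
a=cv2.imread("pics/top0.png").astype(int);b=cv2.imread("pics/top14.png").astype(int)
d=np.abs(cv2.GaussianBlur(a.astype(np.float32),(0,0),1.5)-cv2.GaussianBlur(b.astype(np.float32),(0,0),1.5)).max(2)
for n,(u,v,r) in dict(green=(363,226,22),tray=(303,145,40),cup=(429,165,18),paddle=(385,158,30),pliers=(195,288,30),cleaner=(140,236,16)).items(): print(n,d[v-r//2:v+r//2,u-r:u+r].max().round(0))
s=bot.state();print(abs(s["qvel"]).max().round(4)); print(job.finish_job())
E
```

```text
green 4.0
tray 3.0
cup 2.0
paddle 2.0
pliers 3.0
cleaner 2.0
0.0184
the job is handed in; nothing more can be done
None
```

The red sled is on the loading plate, released, and the job was handed in at about 19 s of the 54 s allowed.

I pushed it up the chute with the shut fingers until its origin was about 202 mm up the bed, clear of the keepers. I then gripped the glass, lifted it off, carried it to the plate, tipped it level on its lower edge and let go.

**Position:** My last image fit puts it 5 to 8 mm from the plate centre along the strips and 1 to 2 mm across. It lies within 0.035 rad of lengthwise, well inside the limits.

**Other things:** Comparing the first and last top pictures, the green blank, tray, cup, paddle, pliers and bottle show no change.

**Level not confirmed by the camera:** The pitch estimates disagreed, with 0.02 rad from the top view, 0.09 from the scene view and 0.17 from both together. Pitch is poorly determined in these views, so I did not rely on them. I took the sled as level because the arm met solid contact at the expected level height: pressing further raised the force to about 20 N without the tool going lower. The last picture also shows the foot lying flat between the strips.

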